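Hold the last rail of a picture frame for pinning

TASK

I am about to pin the last side onto this wooden picture frame. Pick up the loose full-length rail with a light grip (the soft wood dents if you clamp it hard), lay it flat across the open end of the three-sided frame on the sprung board so that it closes the frame square and flush, and press it steadily against the frame with about 10 N, so that the frame's brass pointer stands between the two steel posts. Finish while still holding it pressed like that so I can drive the pins, never ram it, and leave the short offcut and the other things on the table where they are.

Things in the scene. Friction and masses are not known exactly. Their poses are not given: they have to be found in the camera images.
- rail: the loose rail: straight plain wooden bar 190 mm long, 25 wide, 20 high, about 65 g, lying on the table on the robot's right, clear of other things; origin at the centre of its underside, y along its length, x across, z up; both ways round alike. A grip of more than 75 N a finger dents it; 20 to 40 N is plenty
- rail_mid (a point): the centre of the rail's body, 10 mm above its underside; axes as the rail's
- offcut: a bar of the same wood and section (25 x 20 mm) but only 120 mm long, lying beside the rail; the two swap places from time to time; leave it alone. Origin at the centre of its underside, y along its length
- mouth (a point): centre of the open end of the three-sided wooden frame, at its underside, 18 mm above the table; moves with the frame. x points into the frame: the way to press (away from the robot, within 20 degrees); y across. Side pieces 25 wide, 140 long, 20 high run in +x from end faces at x = 0, centred at y = +-82.5 mm (190 over all). The rail belongs against both faces, its centre 12.5 mm in -x of here
- jig: the fixed plywood board under the frame, 310 x 250 mm, 18 mm thick; origin at table level under its middle, axes as the mouth's; at rest the mouth is 55 mm in -x of this origin. Bare board, on which the rail is laid, flush with the frame's underside, reaches 80 mm in -x of the mouth. Between the side pieces is 140 x 140 mm of bare board, open from above
- frame (a joint): how far the frame is pushed back on its slide (+x of the mouth) against two springs, m: 0 at rest, 0.026 at the hard stop. The springs give 700 N/m together, no preload (10 N at 0.014), and push it back when let go. The tip of a brass pointer on the frame's +y side is between two steel posts (6 mm thick, 30 mm tall) at the board's edge when this reads 0.009 to 0.019
- candle: a lidded amber glass candle jar, 68 mm across, 85 mm tall; origin at the centre of its underside
- bowl: a white bowl 90 mm across, 40 mm high; origin at the centre of its underside
- hammer: a hammer 250 mm long lying on the table on the robot's left; origin under its middle

How it is judged:
By the outcome, as a careful person would: the job done as asked, in the order asked, and still so for the second after the job is handed in, while the arm keeps its last pose, push and grip.
It also fails if it takes over 58 s, if anything falls off the work surface, if the arm or the gripper's body presses on something with over 40 N, if the wrist force passes 120 N, or if a joint passes its speed limit or range.

ROBOT

A 6-joint arm with a two-finger parallel gripper is mounted at the origin on the work surface. World frame = base frame: x ahead of the robot, y to its left, z up, the work surface at z = 0. Lengths are in m, angles in degrees, forces in N, time in s.
With the tool pointing down it reaches from about 0.425 to 0.95 m from the base axis. Payload 14.7 kg.
Tool frame: the origin (TCP) lies midway between the tips of the shut fingers; the grasp point (between the pads) lies bot.grasp_offset behind it (bot.grasp_offset is the distance from the TCP to the grasp point, in m); z points along the fingers, y is the line along which they close (so a half turn about z gives the same grasp; the last joint's range is limited). The gripper opens to 85 mm and grips with 20 to 120 N. Pads are 22 mm wide; open, the fingers measure 114 mm over their backs; the gripper's body (76 mm by 85 mm) begins 54 mm behind the grasp point. The pads swing forward as they close: fully open they stand 13 mm farther back than shut.
Start: joints at [60.47, 27.513, 91.461, -0, 61.026, -2.67], TCP at [0.294, 0.58, 0.231] pointing down, gripper open.
Joint ranges: [-157.49, 157.49], [-46.99, 117.5], [13.45, 153.17], [-89.5, 269.5], [5.16, 153.95], [-167.48, 167.48]. Speed limits (degrees/s): [108.29, 108.29, 136.94, 172.46, 172.46, 172.46].

INTERFACE

Orientations are given as [roll, pitch, yaw] about the fixed x, y, z axes, in that order (R = Rz(yaw) Ry(pitch) Rx(roll)).
In Python, from cell import bot, camera, calibration, ticket, silhouettes, landmark_of gives the robot as it stands. The module is installed in compiled form; this text tells all that it offers.
- The arm moves only by the shell command python3 -m inch 'ROWS'. ROWS is JSON, a list of rows, each an object with "jaw": the closure, from 0 (fully open) to 1 (shut); "translation": the shift along the tool's x, y, z in units of 30 mm (1.0 is 30 mm), a list of three; "spin": the turn about the tool's z in degrees. A call has 1 to 10 rows; each row shifts and turns the commanded pose from where the row before left it, along the tool's axes as they then stand; what a row does not reach is not made up. A row lasts 1/8 s, in which the tool goes at most 62.5 mm and 10.7 degrees, less where a joint would pass 70% of its speed; a pose out of reach is approached as far as the arm can. A call is refused whole if a number of a shift passes 1 or a number of a turn 10.7, either way. A call with a gripper value outside its range is refused whole. The fingers move at their own pace and stop on an object; the grip force is fixed at half the most. Time passes only in rows, so rows that do not move let the fingers close. It gives the time, the measured TCP pose, the force, the opening and the grip force at its end, in the units of the state.
- bot.sense(): the state, without advancing time (a new reading comes with each control period).
- camera(name): name is "scene" or "top" or "wrist"; returns the picture (400x640x3 uint8, red, green, blue); there is no depth.
- calibration(name): a dict with "K" (3x3 intrinsics, pixels), "world_to_cam" (4x4, takes a point from world to camera coordinates). Camera axes: x right, y down, z forward; pixel columns grow to the right and rows downward; lengths in m; the calibration is good to about 2 mm. The wrist camera is an equidistant fisheye: a pixel r from the principal point sees the ray r / f radians off the axis. A picture is of the moment at which its call begins: read the wrist's pose just before it. calibration takes no time and is no camera call; for the wrist camera it gives the pose at the moment of the call.
- ticket.job_done(): hands the job in; it is judged then, once.
Trained networks look in the newest picture that a camera, given by its name, has taken for a name from the list of things; names that differ only in an ending like _2 or _b are one class to them, and where a whole thing is asked for, a point or a joint stands for the part that bears it (a point fixed in the world has none). Each returns a list of dicts, best first, with "conf" (0 to 1); they miss things now and then, are a little off and sometimes report something else, mostly with a low value. They report only what shows in the picture. A call takes as long as a camera call.
- silhouettes(camera, target): "mask" (400x640 bool, what is visible of it) and "xy" ([column, row] in pixels, amid what is visible of it).
- landmark_of(camera, target): "xy" ([column, row] in pixels: a listed point, or the origin of a listed thing).
The state is a dict: "time_s": time; "q": joint angles; "joint_velocities": joint speeds; "joint_torque": joint torques, N m; "eef_pos": TCP position; "tcp_rot": TCP orientation; "force": force on the tool from outside, world axes, zero at the start; "torque": the same for the moment, N m; "finger_gap": finger opening in m; "grip_force": force on a finger pad.
Only numpy, scipy, OpenCV 4.12 (cv2) and the standard library are available. Lean on these libraries where they do the work, as an engineer would, in place of code of your own. Each camera call takes 0.05 s, during which the arm holds its last target. There are 200 camera calls.

## Working session

There is one attempt and no reset: what is moved stays moved. The work goes in short steps, Python scripts to look and compute and a shell command to move; the robot and the scene stay as the last step left them, time stands still between calls to the robot, and variables do not carry over. Pictures are saved under pics/ and viewed, at most 10 in all, crops included, and the job is handed in when it is done.

```bash
mkdir -p pics
cat > h.py <<'E'
import numpy as np, cv2
from cell import bot, camera, calibration, ticket, silhouettes, landmark_of
def ray(name,xy):
    c=calibration(name);K=np.array(c["K"]);T=np.linalg.inv(np.array(c["world_to_cam"]))
    d=np.linalg.inv(K)@[xy[0],xy[1],1.]
    if name=="wrist":
        r=np.hypot(d[0],d[1]);d=np.array([d[0]/r*np.sin(r),d[1]/r*np.sin(r),np.cos(r)]) if r>1e-9 else np.array([0,0,1.])
    return T[:3,3],T[:3,:3]@d
def onplane(name,xy,z):
    o,d=ray(name,xy);return o+d*(z-o[2])/d[2]
def save(name,f):
    im=camera(name);cv2.imwrite("pics/"+f,im[:,:,::-1]);return im
E
python3 - <<'E'
from h import *
s=bot.sense();print(s,bot.grasp_offset)
a=save("top","top0.png");b=save("scene","scene0.png")
cv2.imwrite("pics/both.png",cv2.resize(np.vstack([a,b]),(800,1000))[:,:,::-1])
for cam in("top","scene"):
  for t in("rail","offcut","mouth","jig","rail_mid","candle","bowl","hammer"):
    z={"mouth":.018,"rail_mid":.01}.get(t,0)
    print(cam,t,[(np.round(r["xy"]),round(r["conf"],2),onplane(cam,r["xy"],z).round(4)) for r in landmark_of(cam,t)[:2]])
E
```

```text
{'time_s': 0.0, 'q': array([ 6.04694672e+01,  2.75509160e+01,  9.14928718e+01,  1.76145403e-05,
        6.10254510e+01, -2.67223838e+00]), 'joint_velocities': array([-0.01431952, -0.01815621, -0.03664859,  0.01631213,  0.05862243,
       -0.02264242]), 'joint_torque': array([-5.21665861e-04, -9.50697184e+01, -4.30173290e+01, -3.37910915e-04,
        1.30167874e-02, -1.03583096e-05]), 'eef_pos': array([0.29346698, 0.57953149, 0.23066609]), 'tcp_rot': array([-1.79930837e+02, -3.24346373e-03,  1.53141695e+02]), 'force': array([0.75001903, 0.45992192, 0.56539705]), 'torque': array([-0.00868944, -0.03126955,  0.02346701]), 'grip_force': 0.0, 'finger_gap': 0.08534618271013457} 0.0187
top rail [(array([424., 252.]), 0.83, array([ 0.4412, -0.181 ,  0.    ]))]
top offcut [(array([494., 250.]), 0.75, array([ 0.4437, -0.3498,  0.    ]))]
top mouth []
top jig [(array([315., 176.]), 0.73, array([0.6359, 0.0862, 0.    ]))]
top rail_mid [(array([426., 251.]), 0.6, array([ 0.4431, -0.1817,  0.01  ])), (array([421., 166.]), 0.4, array([ 0.6546, -0.1812,  0.01  ]))]
top candle [(array([424., 168.]), 0
[... 299 characters left out ...]
ay([ 0.4448, -0.1732, -0.    ]))]
scene offcut [(array([295., 133.]), 0.52, array([ 0.443, -0.328, -0.   ]))]
scene mouth [(array([315., 214.]), 0.59, array([0.588 , 0.1143, 0.018 ]))]
scene jig [(array([296., 215.]), 0.71, array([0.6311, 0.0772, 0.    ]))]
scene rail_mid [(array([313., 148.]), 0.61, array([ 0.4355, -0.1928,  0.01  ]))]
scene candle [(array([257., 168.]), 0.72, array([ 0.6481, -0.1984,  0.    ])), (array([316., 152.]), 0.25, array([ 0.431 , -0.1791,  0.    ]))]
scene bowl [(array([252., 148.]), 0.75, array([ 0.62  , -0.3158,  0.    ]))]
scene hammer [(array([415., 282.]), 0.96, array([0.4705, 0.4501, 0.    ])), (array([295., 219.]), 0.63, array([ 0.6407,  0.0881, -0.    ]))]
```

View pics/top0.png

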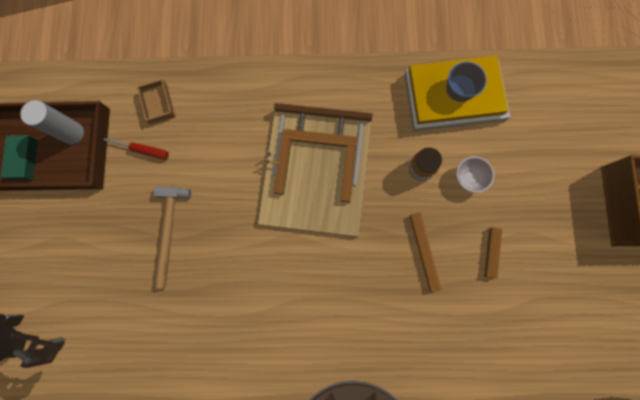

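View pics/scene0.png

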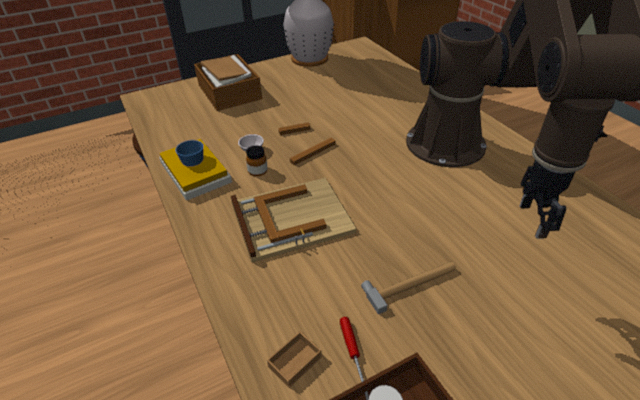

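The top picture shows the rail at (425,252), running from (415,214) to (435,290), with the short offcut at (494,252). The frame's end faces are near (279,193) and (347,201), opening towards the robot, and the candle is at (427,164).

```bash
cat >> h.py <<'E'
def rect(cam,t,z):
    r=silhouettes(cam,t)
    if not r: return None
    m=r[0]["mask"].astype(np.uint8)
    c=max(cv2.findContours(m,cv2.RETR_EXTERNAL,cv2.CHAIN_APPROX_NONE)[0],key=cv2.contourArea)[:,0]
    P=np.array([onplane(cam,p,z)[:2] for p in c])*1000
    R=cv2.minAreaRect(P.astype(np.float32)); B=cv2.boxPoints(R)/1000
    i=np.argmax([np.linalg.norm(B[1]-B[0]),np.linalg.norm(B[2]-B[1])]);e=B[i+1]-B[i]
    return r[0]["conf"],np.array(R[0]).round(1),np.array(R[1]).round(1),round(np.degrees(np.arctan2(e[1],e[0]))%180,1),B.round(4).tolist()
E
python3 - <<'E'
from h import *
camera("top")
for t,z in(("rail",.02),("offcut",.02),("mouth",.038),("frame",.038),("jig",.018)): print(t,rect("top",t,z))
c=calibration("top");T=np.linalg.inv(np.array(c["world_to_cam"]));print(T[:3,3],c["K"])
for p in((279,193),(347,201)):print(onplane("top",p,.038))
E
```

```text
rail (0.65, array([ 442.3, -176.3]), array([188.9,  29.8]), np.float32(12.2), [[0.3467999994754791, -0.18170000612735748], [0.3531000018119812, -0.21089999377727509], [0.5378000140190125, -0.17100000381469727], [0.531499981880188, -0.14180000126361847]])
offcut (0.59, array([ 438.7, -336.9]), array([ 31. , 119.1]), np.float32(169.6), [[0.3774000108242035, -0.34150001406669617], [0.4945000112056732, -0.3628999888896942], [0.5001000165939331, -0.33239999413490295], [0.3828999996185303, -0.3109000027179718]])
mouth (0.6, array([655.7,  91. ]), array([208.5, 169.7]), np.float32(81.9), [[0.5570999979972839, -0.00039999998989515007], [0.7250999808311462, -0.02419999986886978], [0.7544000148773193, 0.18230000138282776], [0.5863000154495239, 0.2061000019311905]])
frame (0.6, array([657.7,  92.3]), array([210.2, 169.8]), np.float32(82.5), [[0.5598999857902527, -0.0008999999845400453], [0.7282999753952026, -0.02290000021457672], [0.7555000185966492, 0.18559999763965607], [0.5871999859809875, 0.20759999752044678]])
jig (0.57, array([654.3,  85. ]), array([252.9, 322.4]), np.float32(172.2), [[0.47749999165534973, -0.018400000408291817], [0.796999990940094, -0.06199999898672104], [0.8312000036239624, 0.18850000202655792], [0.5116999745368958, 0.2320999950170517]])
[0.39682181 0.0476196  0.98369337] [[396.9307445    0.         317.88248157]
 [  0.         396.9307445  202.77346574]
 [  0.           0.           1.        ]]
[0.58469353 0.17175646 0.038     ]
[0.56270836 0.0067784  0.038     ]
```

```bash
python3 -m inch '[{"jaw":0,"translation":[0,0,0],"spin":10.1},{"jaw":0,"translation":[0,0,0],"spin":10.1},{"jaw":0,"translation":[0,0,0],"spin":10.1},{"jaw":0,"translation":[0,0,0],"spin":10.1},{"jaw":0,"translation":[0,0,0],"spin":10.1},{"jaw":0,"translation":[0,0,0],"spin":10.1},{"jaw":0,"translation":[0,0,0],"spin":10.1}]'
python3 -m inch '[{"jaw":0,"translation":[-0.94,0.65,0],"spin":0},{"jaw":0,"translation":[-0.94,0.65,0],"spin":0},{"jaw":0,"translation":[-0.94,0.65,0],"spin":0},{"jaw":0,"translation":[-0.94,0.65,0],"spin":0},{"jaw":0,"translation":[-0.94,0.65,0],"spin":0},{"jaw":0,"translation":[-0.94,0.65,0],"spin":0},{"jaw":0,"translation":[-0.94,0.65,0],"spin":0},{"jaw":0,"translation":[-0.94,0.65,0],"spin":0}]'
python3 -m inch '[{"jaw":0,"translation":[-0.94,0.65,0],"spin":0},{"jaw":0,"translation":[-0.94,0.65,0],"spin":0},{"jaw":0,"translation":[-0.94,0.65,0],"spin":0},{"jaw":0,"translation":[-0.94,0.65,0],"spin":0},{"jaw":0,"translation":[-0.94,0.65,0],"spin":0},{"jaw":0,"translation":[-0.94,0.65,0],"spin":0},{"jaw":0,"translation":[-0.94,0.65,0],"spin":0},{"jaw":0,"translation":[-0.94,0.65,0],"spin":0},{"jaw":0,"translation":[0,0,0],"spin":0},{"jaw":0,"translation":[0,0,0],"spin":0}]'
python3 - <<'E'
from h import *
save("wrist","w1.png")
c=calibration("wrist");T=np.linalg.inv(np.array(c["world_to_cam"]));print(T.round(3),c["K"])
for t,z in(("frame",.038),("jig",.018),("rail",.02)): print(t,rect("wrist",t,z))
for t,z in(("mouth",.018),("rail",0),("jig",0)):print(t,[(r["conf"],r["xy"],onplane("wrist",r["xy"],z)) for r in landmark_of("wrist",t)[:2]])
E
```

```text
time_s: 2.08
eef_pos: [0.2936, 0.5799, 0.2313]
tcp_rot: [-180.0, 0.0, 82.1]
force: [0.3, 0.1, -0.0]
finger_gap: 0.0854
grip_force: 0.0
time_s: 3.08
eef_pos: [0.4191, 0.3348, 0.2314]
tcp_rot: [180.0, -0.0, 82.4]
force: [-0.2, -0.2, -0.7]
finger_gap: 0.0855
grip_force: 0.0
time_s: 4.32
eef_pos: [0.5433, 0.0917, 0.2312]
tcp_rot: [-180.0, -0.0, 82.4]
force: [-0.3, 0.0, -0.2]
finger_gap: 0.085
grip_force: 0.0
[[ 0.991 -0.127 -0.035  0.552]
 [-0.132 -0.956 -0.262  0.159]
 [-0.     0.265 -0.964  0.375]
 [ 0.     0.     0.     1.   ]] [[309.70691629   0.         321.57677713]
 [  0.         309.70691629 199.16438111]
 [  0.           0.           1.        ]]
frame (0.85, array([658.7,  90.8]), array([210.7, 168.9]), np.float32(82.1), [[0.560699999332428, -0.002099999925121665], [0.7279999852180481, -0.025100000202655792], [0.7567999958992004, 0.18359999358654022], [0.5895000100135803, 0.20669999718666077]])
jig None
rail None
mouth []
rail []
jig [(0.91, [392.4, 173.8], array([0.63119515, 0.07753799, 0.        ]))]
```

View pics/w1.png

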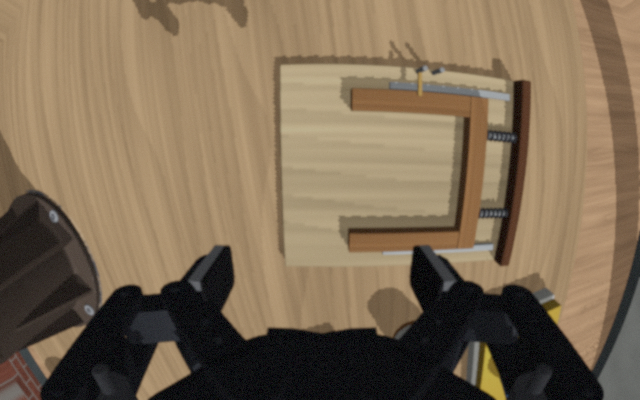

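The wrist picture shows the whole frame, with its end faces at about (351,100) and (349,241), the pointer at (421,82), and the posts at (421,70) and (437,71). I'll enlarge the face region.

Run:
```python
from h import *
im=cv2.imread("pics/w1.png")
a=cv2.resize(im[75:125,335:415],None,fx=8,fy=8,interpolation=cv2.INTER_CUBIC)[:300]
b=cv2.resize(im[220:260,335:415],None,fx=8,fy=8,interpolation=cv2.INTER_CUBIC)[:300]
cv2.imwrite("pics/w1c.png",np.vstack([a,b]))
```

```text
(no output)
```

View pics/w1c.png

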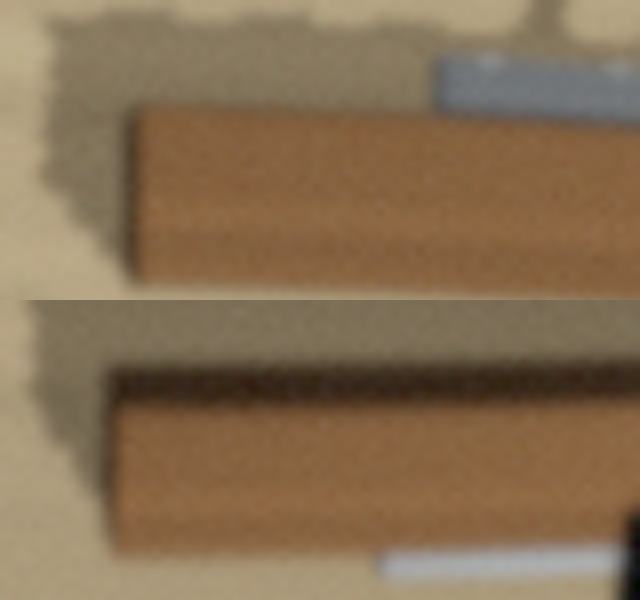

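Run:
```python
from h import *
P=[onplane("wrist",p,.038)[:2] for p in((351.7,88.1),(352.1,109.8),(348.9,232.4),(348.9,250.8))]
for p in P: print(p.round(4))
print(np.linalg.norm(P[0]-P[3]),np.linalg.norm(P[0]-P[1]),np.linalg.norm(P[2]-P[3]))
m=(P[0]+P[3]+P[1]+P[2])/4;d=P[0]-P[3];print("mouth",m,"yaw y-axis",np.degrees(np.arctan2(d[1],d[0])))
```

```text
[0.5886 0.185 ]
[0.5861 0.1614]
[0.5668 0.0228]
[ 0.5644 -0.0009]
0.18749051350205584 0.023746107895023575 0.02376980323428385
mouth [0.57645201 0.09208447] yaw y-axis 82.55745100194032
```

```bash
python3 -m inch '[{"jaw":0,"translation":[-0.93,-0.216,0],"spin":0},{"jaw":0,"translation":[-0.93,-0.216,0],"spin":0},{"jaw":0,"translation":[-0.93,-0.216,0],"spin":0},{"jaw":0,"translation":[-0.93,-0.216,0],"spin":0},{"jaw":0,"translation":[-0.93,-0.216,0],"spin":0},{"jaw":0,"translation":[-0.93,-0.216,0],"spin":0},{"jaw":0,"translation":[-0.93,-0.216,0],"spin":0},{"jaw":0,"translation":[-0.93,-0.216,0],"spin":0},{"jaw":0,"translation":[-0.93,-0.216,0],"spin":0},{"jaw":0,"translation":[-0.93,-0.216,0],"spin":0}]'
python3 -m inch '[{"jaw":0,"translation":[0,0,0],"spin":10},{"jaw":0,"translation":[0,0,0],"spin":10},{"jaw":0,"translation":[0,0,0],"spin":10},{"jaw":0,"translation":[0,0,0],"spin":10},{"jaw":0,"translation":[0,0,0],"spin":10},{"jaw":0,"translation":[0,0,0],"spin":10},{"jaw":0,"translation":[0,0,0],"spin":10},{"jaw":0,"translation":[0,0,1],"spin":0},{"jaw":0,"translation":[0,0,0],"spin":0},{"jaw":0,"translation":[0,0,0],"spin":0}]'
python3 - <<'E'
from h import *
save("wrist","w2.png")
for t in("rail","offcut"): print(t,rect("wrist",t,.02))
for t,z in(("rail_mid",.01),("rail",0)):print(t,[(r["conf"],r["xy"],onplane("wrist",r["xy"],z)) for r in landmark_of("wrist",t)[:2]])
E
```

```text
time_s: 5.92
eef_pos: [0.4424, -0.1772, 0.2314]
tcp_rot: [180.0, 0.0, 82.5]
force: [0.8, 0.5, -0.4]
finger_gap: 0.0857
grip_force: 0.0
time_s: 7.18
eef_pos: [0.4429, -0.1765, 0.2019]
tcp_rot: [180.0, -0.0, 12.5]
force: [-0.2, -0.1, 0.3]
finger_gap: 0.0852
grip_force: 0.0
rail (0.93, array([ 443.4, -181.5]), array([189.6,  26.7]), np.float32(12.3), [[0.34790000319480896, -0.18870000541210175], [0.35359999537467957, -0.21469999849796295], [0.5389000177383423, -0.17430000007152557], [0.5332000255584717, -0.14820000529289246]])
offcut (0.97, array([ 441.5, -339.4]), array([ 35.6, 115.5]), np.float32(169.3), [[0.3813999891281128, -0.34619998931884766], [0.4948999881744385, -0.3675999939441681], [0.5015000104904175, -0.3325999975204468], [0.3880000114440918, -0.31119999289512634]])
rail_mid [(0.93, [329.2, 177.3], array([ 0.44527354, -0.1847617 ,  0.01      ]))]
rail [(0.63, [328.3, 176.0], array([ 0.44453554, -0.18405579,  0.        ])), (0.49, [463.0, 52.3], array([ 0.62729208, -0.30669196,  0.        ]))]
```

View pics/w2.png

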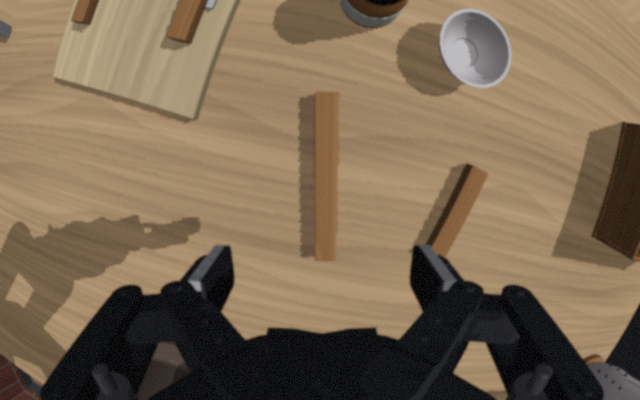

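Rail and offcut are confirmed: the rail is at (327,176) and the shorter piece at (458,210). Going down for the grip.

```bash
python3 -m inch '[{"jaw":0,"translation":[0,0.18,0.7],"spin":0},{"jaw":0,"translation":[0,0,0.7],"spin":0},{"jaw":0,"translation":[0,0,0.7],"spin":0},{"jaw":0,"translation":[0,0,0.7],"spin":0},{"jaw":0,"translation":[0,0,0.7],"spin":0},{"jaw":0,"translation":[0,0,0.7],"spin":0},{"jaw":0.2,"translation":[0,0,0.7],"spin":0},{"jaw":0.3,"translation":[0,0,0.7],"spin":0},{"jaw":0.4,"translation":[0,0,0.7],"spin":0},{"jaw":0.5,"translation":[0,0,0.3],"spin":0}]'
python3 -m inch '[{"jaw":0.55,"translation":[0,0,0],"spin":0},{"jaw":0.58,"translation":[0,0,0],"spin":0},{"jaw":0.6,"translation":[0,0,0],"spin":0},{"jaw":0.6,"translation":[0,0,0],"spin":0}]'
```

```text
time_s: 8.68
eef_pos: [0.4436, -0.1817, 0.0026]
tcp_rot: [-180.0, 0.0, 12.4]
force: [-0.3, 0.1, 0.5]
finger_gap: 0.0429
grip_force: 0.0
time_s: 9.18
eef_pos: [0.4441, -0.1819, 0.0037]
tcp_rot: [180.0, -0.0, 12.4]
force: [-0.1, -0.1, 0.2]
finger_gap: 0.0343
grip_force: 0.0
```

```bash
python3 -m inch '[{"jaw":0.66,"translation":[0,0,0],"spin":0},{"jaw":0.69,"translation":[0,0,0],"spin":0},{"jaw":0.71,"translation":[0,0,0],"spin":0},{"jaw":0.73,"translation":[0,0,0],"spin":0},{"jaw":0.73,"translation":[0,0,0],"spin":0}]'
```

```text
time_s: 9.8
eef_pos: [0.4438, -0.1818, 0.0035]
tcp_rot: [180.0, -0.0, 12.4]
force: [-0.7, 0.7, 8.6]
finger_gap: 0.0241
grip_force: 43.7
```

```bash
python3 -m inch '[{"jaw":0.725,"translation":[0,0,-0.1],"spin":0},{"jaw":0.725,"translation":[0,0,-0.3],"spin":0},{"jaw":0.725,"translation":[0,0,-0.6],"spin":0},{"jaw":0.725,"translation":[0,0,-0.8],"spin":0},{"jaw":0.725,"translation":[0,0,-0.8],"spin":0},{"jaw":0.725,"translation":[0,0,-0.8],"spin":0},{"jaw":0.725,"translation":[0,0,-0.6],"spin":0},{"jaw":0.725,"translation":[0,0,-0.3],"spin":0},{"jaw":0.725,"translation":[0,0,0],"spin":0}]'
python3 - <<'E'
from h import *
save("wrist","w3.png")
print(rect("wrist","rail",.14)); print(bot.sense()["finger_gap"])
E
```

```text
time_s: 10.92
eef_pos: [0.444, -0.1819, 0.1328]
tcp_rot: [180.0, -0.0, 12.4]
force: [-0.0, -0.2, -0.6]
finger_gap: 0.0239
grip_force: 42.6
(0.18, array([547.2, -71.2]), array([20.7, 16.4]), np.float32(81.2), [[0.5375000238418579, -0.08009999990463257], [0.5536999702453613, -0.08269999921321869], [0.5569000244140625, -0.062199998646974564], [0.5407000184059143, -0.059700001031160355]])
0.023935063317225017
```

View pics/w3.png

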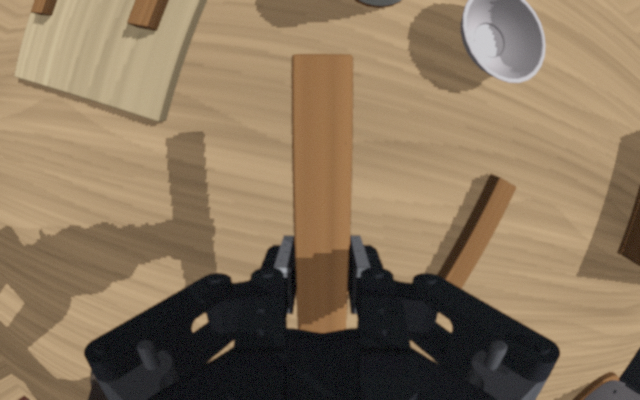

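The rail is held straight: its far end is at row 54, columns 292 to 352. Next is measuring where the TCP sits along it.

Run:
```python
from h import *
s=bot.sense();y=np.radians(s["tcp_rot"][2]);X=np.array([np.cos(y),np.sin(y)]);Y=np.array([np.sin(y),-np.cos(y)])
for p in((292.5,54.5),(352,54.5),(291.8,180),(351.8,180)):
    q=onplane("wrist",p,.1493)[:2]-s["eef_pos"][:2];print((q@X).round(4),(q@Y).round(4))
```

```text
0.093 -0.0116
0.093 0.0123
0.0411 -0.0124
0.0411 0.0126
```

```bash
python3 -m inch '[{"jaw":0.725,"translation":[0,0,0],"spin":-5},{"jaw":0.725,"translation":[0,0,0],"spin":-10},{"jaw":0.725,"translation":[0,0,0],"spin":-10},{"jaw":0.725,"translation":[0,0,0],"spin":-10},{"jaw":0.725,"translation":[0,0,0],"spin":-10},{"jaw":0.725,"translation":[0,0,0],"spin":-10},{"jaw":0.725,"translation":[0,0,0],"spin":-10},{"jaw":0.725,"translation":[0,0,0],"spin":-5.1},{"jaw":0.725,"translation":[0,0,0],"spin":0}]'
python3 -m inch '[{"jaw":0.725,"translation":[0.965,0.177,0],"spin":0},{"jaw":0.725,"translation":[0.965,0.177,0],"spin":0},{"jaw":0.725,"translation":[0.965,0.177,0],"spin":0},{"jaw":0.725,"translation":[0.965,0.177,0],"spin":0},{"jaw":0.725,"translation":[0.965,0.177,0],"spin":0},{"jaw":0.725,"translation":[0.965,0.177,0],"spin":0},{"jaw":0.725,"translation":[0.965,0.177,0],"spin":0},{"jaw":0.725,"translation":[0.965,0.177,0],"spin":0},{"jaw":0.725,"translation":[0.965,0.177,0],"spin":0},{"jaw":0.725,"translation":[0.965,0.177,0],"spin":0}]'
python3 -m inch '[{"jaw":0.725,"translation":[0,0,0.7],"spin":0},{"jaw":0.725,"translation":[0,0,0.7],"spin":0},{"jaw":0.725,"translation":[0,0,0.7],"spin":0},{"jaw":0.725,"translation":[0,0,0.4],"spin":0},{"jaw":0.725,"translation":[0,0,0.2],"spin":0},{"jaw":0.725,"translation":[0,0,0],"spin":0},{"jaw":0.725,"translation":[0,0,0],"spin":0}]'
python3 - <<'E'
from h import *
print(bot.sense()["force"]);save("wrist","w4.png")
E
```

```text
time_s: 12.15
eef_pos: [0.4434, -0.1816, 0.1316]
tcp_rot: [-179.9, -0.0, 82.5]
force: [-0.2, 0.3, -0.3]
finger_gap: 0.0242
grip_force: 42.6
time_s: 13.4
eef_pos: [0.534, 0.0993, 0.1317]
tcp_rot: [-180.0, 0.0, 82.4]
force: [0.0, -0.1, -0.3]
finger_gap: 0.0241
grip_force: 42.6
time_s: 14.28
eef_pos: [0.5344, 0.0984, 0.0519]
tcp_rot: [180.0, -0.0, 82.5]
force: [-0.0, -0.1, -0.3]
finger_gap: 0.0239
grip_force: 42.6
[-0.02640247 -0.12249931 -0.34729664]
```

View pics/w4.png

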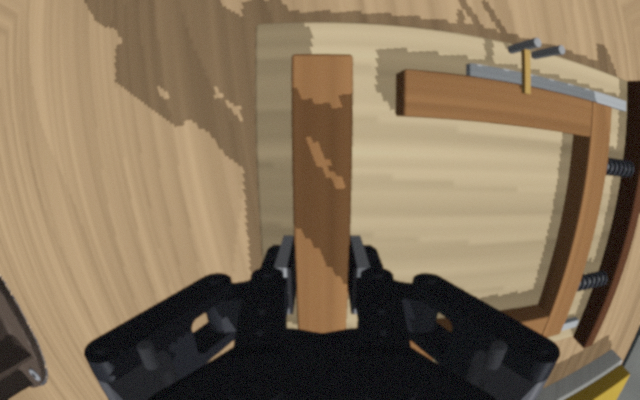

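Rail end at (322,55). The frame's +y side piece has its near top outer corner at about (404,71) and its inner one at about (404,115).

Run:
```python
from h import *
im=cv2.imread("pics/w4.png");cv2.imwrite("pics/w4c.png",cv2.resize(im[40:130,280:430],None,fx=5,fy=5,interpolation=cv2.INTER_CUBIC))
```

```text
(no output)
```

View pics/w4c.png

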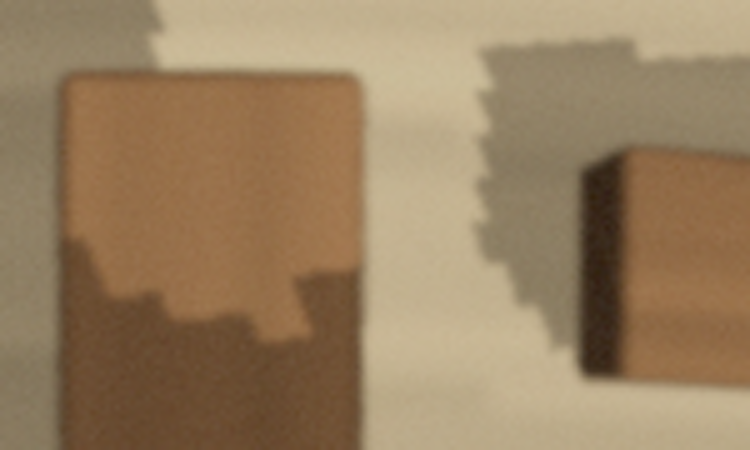

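Run:
```python
from h import *
s=bot.sense();y=np.radians(s["tcp_rot"][2]);X=np.array([np.cos(y),np.sin(y)]);Y=np.array([np.sin(y),-np.cos(y)])
for p,z in(((291.8,54.4),.0684),((351.8,54.4),.0684),((405.2,70),.038),((404,115),.038),((396.1,73.7),.018),((396,115),.018)):
    q=onplane("wrist",p,z)[:2]-s["eef_pos"][:2];print((q@X).round(4),(q@Y).round(4))
print(s["eef_pos"])
```

```text
0.0929 -0.0117
0.0929 0.0126
0.0923 0.0431
0.0687 0.0427
0.093 0.0431
0.0687 0.0432
[0.53445552 0.09845837 0.05189764]
```

```bash
python3 -m inch '[{"jaw":0.725,"translation":[0,0,0.3],"spin":0},{"jaw":0.725,"translation":[0,0,0.3],"spin":0},{"jaw":0.725,"translation":[0,0,0.2],"spin":0},{"jaw":0.725,"translation":[0,0,0.1],"spin":0},{"jaw":0.725,"translation":[0,0,0.05],"spin":0},{"jaw":0.725,"translation":[0,0,0],"spin":0},{"jaw":0.725,"translation":[0,0,0],"spin":0}]'
python3 -m inch '[{"jaw":0.725,"translation":[0,0,0.03],"spin":0},{"jaw":0.725,"translation":[0,0,0],"spin":0},{"jaw":0.725,"translation":[0,0,0],"spin":0}]'
python3 -m inch '[{"jaw":0.725,"translation":[0,0,0.03],"spin":0},{"jaw":0.725,"translation":[0,0,0],"spin":0},{"jaw":0.725,"translation":[0,0,0],"spin":0}]'
```

```text
time_s: 15.2
eef_pos: [0.5342, 0.0984, 0.023]
tcp_rot: [180.0, -0.0, 82.5]
force: [-0.8, -0.4, -1.2]
finger_gap: 0.0238
grip_force: 42.6
time_s: 15.58
eef_pos: [0.534, 0.0984, 0.0219]
tcp_rot: [180.0, -0.0, 82.5]
force: [0.3, -0.2, -0.9]
finger_gap: 0.0239
grip_force: 42.6
time_s: 15.95
eef_pos: [0.5341, 0.0984, 0.0215]
tcp_rot: [180.0, -0.0, 82.5]
force: [-2.5, -0.1, 12.2]
finger_gap: 0.0241
grip_force: 44.2
```

```bash
python3 -m inch '[{"jaw":0.725,"translation":[0,0,-0.015],"spin":0},{"jaw":0.725,"translation":[0,0,0],"spin":0},{"jaw":0.725,"translation":[0,0,0],"spin":0}]'
python3 -m inch '[{"jaw":0.725,"translation":[0,0.1,0],"spin":0},{"jaw":0.725,"translation":[0,0.1,0],"spin":0},{"jaw":0.725,"translation":[0,0.1,0],"spin":0},{"jaw":0.725,"translation":[0,0.1,0],"spin":0},{"jaw":0.725,"translation":[0,0.1,0],"spin":0},{"jaw":0.725,"translation":[0,0.1,0],"spin":0},{"jaw":0.725,"translation":[0,0.1,0],"spin":0},{"jaw":0.725,"translation":[0,0.1,0],"spin":0},{"jaw":0.725,"translation":[0,0,0],"spin":0},{"jaw":0.725,"translation":[0,0,0],"spin":0}]'
```

```text
time_s: 16.32
eef_pos: [0.5341, 0.0984, 0.0215]
tcp_rot: [180.0, -0.0, 82.5]
force: [-0.4, 0.2, 5.3]
finger_gap: 0.0239
grip_force: 43.3
time_s: 17.58
eef_pos: [0.5573, 0.0952, 0.0215]
tcp_rot: [-179.9, 0.0, 82.5]
force: [-4.8, -0.1, 9.8]
finger_gap: 0.024
grip_force: 43.9
```

```bash
python3 -m inch '[{"jaw":0.725,"translation":[0,0,-0.015],"spin":0},{"jaw":0.725,"translation":[0,0.05,0],"spin":0},{"jaw":0.725,"translation":[0,0.05,0],"spin":0},{"jaw":0.725,"translation":[0,0.05,0],"spin":0},{"jaw":0.725,"translation":[0,0,0],"spin":0},{"jaw":0.725,"translation":[0,0,0],"spin":0}]'
python3 -m inch '[{"jaw":0.725,"translation":[0,0.05,0],"spin":0},{"jaw":0.725,"translation":[0,0.05,0],"spin":0},{"jaw":0.725,"translation":[0,0.05,0],"spin":0},{"jaw":0.725,"translation":[0,0.05,0],"spin":0},{"jaw":0.725,"translation":[0,0,0],"spin":0},{"jaw":0.725,"translation":[0,0,0],"spin":0}]'
```

```text
time_s: 18.32
eef_pos: [0.5623, 0.0947, 0.0219]
tcp_rot: [-180.0, 0.0, 82.5]
force: [0.1, 0.3, -0.6]
finger_gap: 0.0241
grip_force: 42.6
time_s: 19.08
eef_pos: [0.5681, 0.0939, 0.0218]
tcp_rot: [-180.0, 0.0, 82.5]
force: [-3.0, 0.6, 0.8]
finger_gap: 0.0235
grip_force: 42.7
```

```bash
python3 -m inch '[{"jaw":0.725,"translation":[0,0.05,0],"spin":0},{"jaw":0.725,"translation":[0,0.05,0],"spin":0},{"jaw":0.725,"translation":[0,0.05,0],"spin":0},{"jaw":0.725,"translation":[0,0.05,0],"spin":0},{"jaw":0.725,"translation":[0,0.05,0],"spin":0},{"jaw":0.725,"translation":[0,0,0],"spin":0},{"jaw":0.725,"translation":[0,0,0],"spin":0}]'
python3 - <<'E'
from h import *
s=bot.sense();print(s["force"],s["torque"],s["grip_force"])
im=camera("wrist");cv2.imwrite("pics/w5.png",cv2.resize(im[10:160,270:470],None,fx=4,fy=4,interpolation=cv2.INTER_CUBIC)[:,:,::-1])
E
```

```text
time_s: 19.95
eef_pos: [0.5749, 0.093, 0.0218]
tcp_rot: [-179.9, 0.0, 82.5]
force: [-8.0, 1.6, 3.5]
finger_gap: 0.0237
grip_force: 43.2
[-8.04888924  1.57610398  3.45572367] [ 0.30523033  1.15117633 -0.05110322] 43.18600237369537
```

View pics/w5.png

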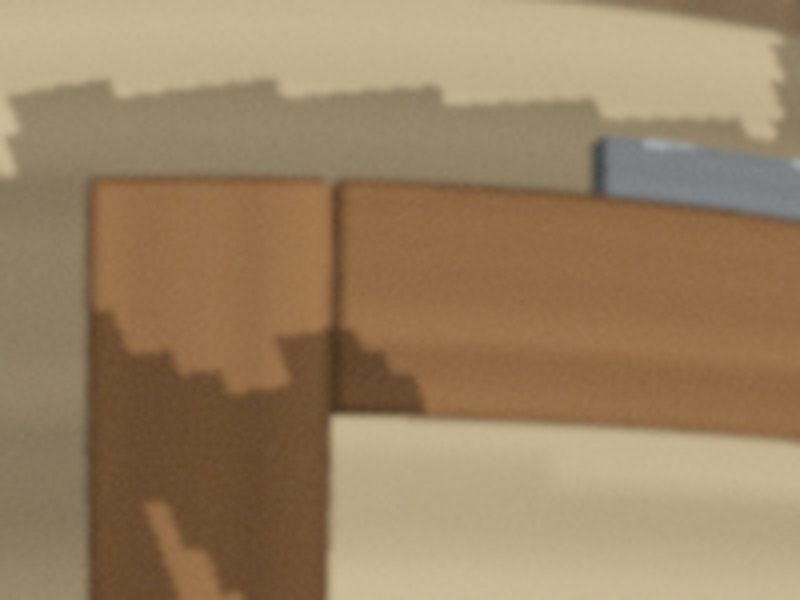

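Closed flush: the outer ends line up at (352,55), and the torque about the tool axis is near zero, so both faces bear equally. A few mm more to reach 10 N.

```bash
python3 -m inch '[{"jaw":0.725,"translation":[0,0.04,0],"spin":0},{"jaw":0.725,"translation":[0,0.04,-0.003],"spin":0},{"jaw":0.725,"translation":[0,0.02,0],"spin":0},{"jaw":0.725,"translation":[0,0,0],"spin":0},{"jaw":0.725,"translation":[0,0,0],"spin":0},{"jaw":0.725,"translation":[0,0,0],"spin":0},{"jaw":0.725,"translation":[0,0,0],"spin":0}]'
python3 - <<'E'
from h import *
s=bot.sense();print(s["force"],s["torque"],s["grip_force"])
im=camera("wrist");a=cv2.resize(im[0:150,330:600],(800,444),interpolation=cv2.INTER_CUBIC)
cv2.imwrite("pics/w6.png",a[:,:,::-1])
E
```

```text
time_s: 20.88
eef_pos: [0.5774, 0.0926, 0.0218]
tcp_rot: [-179.9, 0.0, 82.5]
force: [-8.3, 2.5, 3.4]
finger_gap: 0.0238
grip_force: 43.2
[-8.25614638  2.45916268  3.37972299] [ 0.45020288  1.49723253 -0.13616294] 43.211193680763245
```

View pics/w6.png

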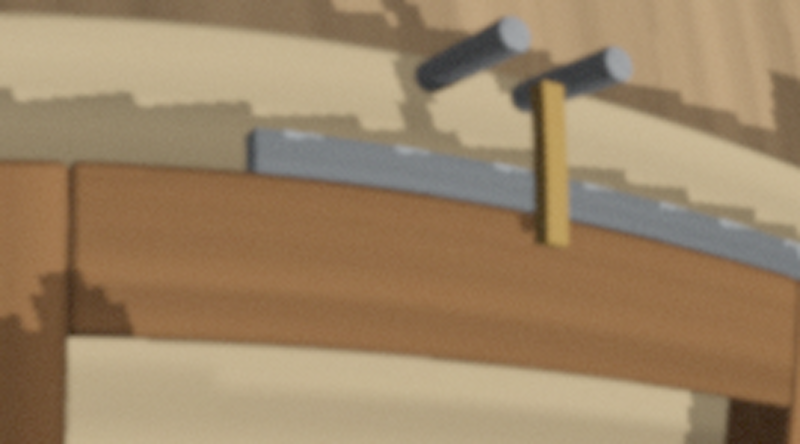

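The pointer's tip is at (552,85) and the posts' tops at (513,35) and (617,65) in this crop, so perspective needs taking out.

Run:
```python
from h import *
y=np.radians(-7.5);mx=np.array([np.cos(y),np.sin(y)]);my=np.array([-mx[1],mx[0]])
m=np.array([.5765,.0915])
def f(p,z):
    q=onplane("wrist",(330+p[0]*270/800,p[1]*150/444),z)[:2]-m;return (q@mx).round(4),(q@my).round(4)
print("tops",f((513,35),.048),f((617,65),.048)); print("bases",f((429,82),.018),f((522,100),.018))
for z in(.030,.038,.041):print("ptr",z,f((550,85),z),f((556,242),z))
print("frame face",[f(p,.038) for p in((74,165),(72,330))])
s=bot.sense();print("tcp",(s["eef_pos"][:2]-m)@mx, s["force"][:2]@mx)
```

```text
tops (np.float64(0.0785), np.float64(0.1192)) (np.float64(0.0987), np.float64(0.1191))
bases (np.float64(0.0794), np.float64(0.119)) (np.float64(0.0993), np.float64(0.1194))
ptr 0.03 (np.float64(0.0976), np.float64(0.1193)) (np.float64(0.0977), np.float64(0.0914))
ptr 0.038 (np.float64(0.0919), np.float64(0.1163)) (np.float64(0.092), np.float64(0.09))
ptr 0.041 (np.float64(0.0897), np.float64(0.1151)) (np.float64(0.0899), np.float64(0.0895))
frame face [(np.float64(0.0146), np.float64(0.0937)), (np.float64(0.0143), np.float64(0.0704))]
tcp 0.0007105247066249564 -9.53636370928194
```

```bash
python3 -m inch '[{"jaw":0.725,"translation":[0,0.01,0],"spin":0.15},{"jaw":0.725,"translation":[0,0,0],"spin":0},{"jaw":0.725,"translation":[0,0,0],"spin":0},{"jaw":0.725,"translation":[0,0,0],"spin":0},{"jaw":0.725,"translation":[0,0,0],"spin":0},{"jaw":0.725,"translation":[0,0,0],"spin":0}]'
python3 - <<'E'
from h import *
F=[]
for i in range(6):
    camera("wrist");s=bot.sense();F.append(np.r_[s["force"],s["torque"][2],s["grip_force"]])
print(np.mean(F,0).round(2),np.std(F,0).round(2))
camera("scene");camera("top")
for t in("offcut","candle","bowl","hammer"):print(t,[(onplane("top",r["xy"],0).round(3)) for r in landmark_of("top",t)[:1]])
E
```

```text
time_s: 21.68
eef_pos: [0.5776, 0.0926, 0.0218]
tcp_rot: [-179.9, 0.0, 82.4]
force: [-9.3, 2.7, 4.0]
finger_gap: 0.0238
grip_force: 43.2
[-9.66  3.    4.17  0.07 43.2 ] [0.45 0.58 0.51 0.02 0.  ]
offcut [array([ 0.442, -0.342, -0.   ])]
candle [array([ 0.657, -0.187,  0.   ])]
bowl [array([ 0.624, -0.3  ,  0.   ])]
hammer []
```

The press is about 10 N along the frame, balanced on both faces and steady. The grip is 43 N, below the dent limit.

```bash
python3 -c "
from cell import ticket;print(ticket.job_done())"
```

```text
the job is handed in; nothing more can be done
None
```

I handed the job in with the rail closing the frame flush, held at a 43 N grip and pressed at about 10 N, evenly on both end faces; I measured the pointer between the posts and moved nothing else.

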